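Put the condiments back in the caddy in order of height

TASK

Put the pepper mill, spice jar, salt shaker and small tin back in the wooden caddy, one standing upright at the bottom of each well, in order of height: the tallest in the well beside the tall end board, then down step by step to the shortest beside the low end board. Do not tip any of them over on the way, and leave the jam jar and the mug where they stand.

Things in the scene. Friction and masses are not known exactly. Their poses are not given: they have to be found in the camera images.
- pepper_mill: turned wooden pepper mill with a round wooden head, a slim waist and a small metal knob; 170 mm tall, 58 mm across the foot, 49 mm across the head (its widest part 141 mm above the foot); grip it by the head, above the waist; the tallest of the four, about 0.18 kg. Origin: centre of its underside, z up along its axis.
- spice_jar: straight round glass spice jar with a green cap; 106 mm tall, 45 mm across; second tallest, about 0.11 kg. Origin: centre of its underside, z up.
- salt_shaker: clear and white salt shaker with a domed grey top; 90 mm tall, 44 mm across up to 66 mm above its foot, narrower above; third in height, about 0.1 kg. Origin: centre of its underside, z up.
- small_tin: plain pale silver round tin with a slightly wider top; 60 mm tall, 36 mm across; the shortest, about 0.09 kg. Origin: centre of its underside, z up.
- caddy: fixed brown wooden board 344 mm long (its y axis), 104 mm wide (its x axis) and 20 mm thick, lying flat on the worktop, with four equal round wells in a row: bore 74 mm, 12 mm deep, cork-coloured floors 8 mm above the worktop, centres on the board's long middle line at y = -120, -40, +40 and +120 mm. Origin: centre of its underside, on the worktop.
- tall_end: tall end board of the caddy, brown wood, 104 mm wide, 12 mm thick, 130 mm tall, with a hand hole near the top under a round grip bar 22 mm thick; it stands upright on the worktop against one short end of the caddy, at y = +178 or -178 mm in the caddy's frame: either end, so look. Origin: centre of its lower edge, axes parallel to the caddy's. Fixed.
- low_end: low end board of the caddy, brown wood, 104 mm wide, 12 mm thick, 46 mm tall, at the other short end. Origin: centre of its lower edge. Fixed.
- jam_jar: bystander: glass jar of pink jam with a red lid, 66 mm across, 82 mm tall. Origin: centre of its underside. Behind it and to its right a wall cupboard hangs 460 mm above the worktop over everything beyond x = 590 mm (y from -160 to -500 mm), with a corner shelf at its left side: keep the wrist clear of them.
- mug: bystander: white mug, 97 mm tall, 78 mm across with a handle on one side. Origin: on the worktop, 16 mm from the middle of the round body, towards the handle.

How it is judged (in metres and radians):
At the end, for the whole second after the job is handed in: From the tall end board: pepper mill, spice jar, salt shaker, small tin, one in each well, on its floor (underside 3 to 13 mm above the worktop; the board is 20 mm thick), within 26 mm of the well's middle, upright within 0.12 rad, at rest (horizontal distance between pepper_mill and tall_end between 0.03 and 0.086 m and x of pepper_mill in the frame of caddy between -0.026 and 0.026 m and z of pepper_mill in the frame of caddy between 0.003 and 0.013 m and angle between each of pepper_mill, spice_jar, salt_shaker, small_tin's own z axis and vertical below 0.12 rad and linear speed of each of pepper_mill, spice_jar, salt_shaker, small_tin below 0.02 m/s and angular speed of each of pepper_mill, spice_jar, salt_shaker, small_tin below 0.2 rad/s and horizontal distance between spice_jar and tall_end between 0.11 and 0.166 m and x of spice_jar in the frame of caddy between -0.026 and 0.026 m and z of spice_jar in the frame of caddy between 0.003 and 0.013 m and horizontal distance between salt_shaker and tall_end between 0.19 and 0.246 m and x of salt_shaker in the frame of caddy between -0.026 and 0.026 m and z of salt_shaker in the frame of caddy between 0.003 and 0.013 m and horizontal distance between small_tin and tall_end between 0.27 and 0.326 m and x of small_tin in the frame of caddy between -0.026 and 0.026 m and z of small_tin in the frame of caddy between 0.003 and 0.013 m); the robot touches nothing.
It fails at once if one of the four things is tipped over (angle between any of pepper_mill, spice_jar, salt_shaker, small_tin's own z axis and vertical above 0.7 rad).
It fails at once if the jam jar is moved more than 25 mm (distance of jam_jar from where it was at the start of the episode above 0.025 m).
It fails at once if the mug is moved more than 25 mm (distance of mug from where it was at the start of the episode above 0.025 m).
It also fails if it takes over 120 s, if anything falls off the work surface, if the arm or the gripper's body presses on something with over 40 N, if the wrist force passes 120 N, or if a joint passes its speed limit or range.

ROBOT

A 6-joint arm with a two-finger parallel gripper is mounted at the origin on a cart in front of the work surface, level with it; the furniture and walls round the work are solid. World frame = base frame: x ahead of the robot, y to its left, z up, the work surface at z = 0. Lengths are in mm, angles in rad, forces in N, time in s.
With the tool pointing down it reaches from about 375 to 975 mm from the base axis. Payload 3.8 kg.
Tool frame: the origin (TCP) lies at the very end of the fingers, on their centre line; the grasp point (between the pads) lies 19 mm behind it; z points along the fingers, y is the line along which they close (so a half turn about z gives the same grasp; the last joint's range is limited). The gripper opens to 88 mm and grips with 3 to 60 N. Pads are 18 mm wide; open, the fingers measure 123 mm over their backs; the gripper's body (75 mm by 187 mm) begins 45 mm behind the grasp point.
Start: joints at [1.287, 0.264, 1.604, -0, 1.274, -0.037], TCP at [164.902, 654.542, 238.706] pointing down, gripper open.
Joint ranges: [-2.63, 2.63], [-0.94, 2.18], [0.31, 2.57], [-1.31, 4.45], [0, 2.66], [-2.55, 2.55]. Speed limits (rad/s): [2.57, 2.57, 3.14, 3.14, 3.14, 3.14].

INTERFACE

Orientations are given as a rotation vector (axis times angle).
In Python, from rig import r gives the robot as it stands.
- The arm moves only by the tool arm_command, never from a script. Its arguments are lists of equal length, an entry for each row: "offset": the shift along the tool's x, y, z in m, a list of three; "rot": the turn, a rotation vector about the tool's x, y, z in degrees, a list of three. In form: {"offset": [[dx, dy, dz], ...], "rot": [[rx, ry, rz], ...]}. A call has 1 to 20 rows; each row is the pose to reach, as a shift and turn from the pose commanded when the call began, along the tool's axes at that moment; what a row does not reach only later rows make up. A row lasts 1/12 s, in which the tool goes at most 41.7 mm and 7.16 degrees, less where a joint would pass 70% of its speed; a pose out of reach is approached as far as the arm can. A call with a gripper value outside its range is refused whole. "jaw" is the finger opening in m, from 0 to 0.0881, set as the call begins (left out, the last holds). The fingers move at their own pace and stop on an object; "force" is the grip in N (left out, the last holds). Time passes only in rows, so rows that repeat a pose let the fingers close. It gives the time, the measured TCP pose, the force, the opening and the grip force at its end, in the units of the state.
- r.get_obs(): the state, without advancing time (a new reading comes with each control period).
- r.get_image(name): name is "side" or "top"; returns a dict with "image" (480x640x3 uint8, blue, green, red), "intrinsics" (3x3 intrinsics, pixels), "extrinsics" (4x4, takes a point from camera to world coordinates). Camera axes: x right, y down, z forward; pixel columns grow to the right and rows downward; lengths in mm; the calibration is good to about 2 mm. A picture is of the moment at which its call begins. There is no depth.
- r.close_job(): hands the job in; it is judged then, once.
The state is a dict: "time": time; "joint_positions": joint angles; "qvel": joint speeds; "joint_efforts": joint torques, N m; "ee_pos": TCP position; "tool_rot": TCP orientation; "wrist_force": force on the tool from outside, world axes, zero at the start; "wrist_torque": the same for the moment, N m; "gripper_width": finger opening in mm; "grasp_force": force on a finger pad.
Only numpy, scipy, OpenCV 4.12 (cv2) and the standard library are available. Lean on these libraries where they do the work, as an engineer would, in place of code of your own. Each camera call takes 0.05 s, during which the arm holds its last target. There are 200 camera calls.

## Working session

There is one attempt and no reset: what is moved stays moved. The work goes in short steps, Python scripts to look and compute and a tool call to move; the robot and the scene stay as the last step left them, time stands still between calls to the robot, and variables do not carry over. Pictures are saved under pics/ and viewed, at most 14 in all, crops included, and the job is handed in when it is done.

Besides the shell and the picture viewer there is one more tool, called after ">>>" as a command line: name --argument value ..., lists and objects as JSON in quotes. arm_command: Moves the arm, as the interface text tells. Its arguments: {"type":"object","properties":{"offset":{"type":"array","items":{"type":"array","items":{"type":"number"}}},"rot":{"type":"array","items":{"type":"array","items":{"type":"number"}}},"jaw":{"type":"number"},"force":{"type":"number"}},"required":["offset","rot"]}

```bash
mkdir -p pics; python3 - <<'E'
from rig import r
import cv2
for n in ("top","side"):
    d=r.get_image(n); cv2.imwrite(f"pics/{n}0.png",d["image"]); print(n,d["intrinsics"].tolist(),d["extrinsics"].round(4).tolist())
print(r.get_obs())
E
```

```text
top [[569.451710914477, 0.0, 317.26757604751936], [0.0, 569.451710914477, 235.10890208477102], [0.0, 0.0, 1.0]] [[0.0232, -0.9976, 0.0658, 455.855], [-0.9997, -0.0231, 0.0017, -19.2522], [-0.0001, -0.0658, -0.9978, 1462.3307], [0.0, 0.0, 0.0, 1.0]]
side [[570.7859336135134, 0.0, 328.703756698158], [0.0, 570.7859336135134, 241.75821764825034], [0.0, 0.0, 1.0]] [[-0.998, -0.0536, 0.0349, 516.0535], [-0.0596, 0.5827, -0.8105, 997.0815], [0.0231, -0.8109, -0.5847, 793.7126], [0.0, 0.0, 0.0, 1.0]]
{'time': 0.1, 'joint_positions': array([ 1.28710547e+00,  2.64628059e-01,  1.60518232e+00,  1.15777476e-05,
        1.27368980e+00, -3.69020631e-02]), 'qvel': array([ 0.0014006 , -0.00255372, -0.00311254, -0.00201576, -0.00154005,
        0.00113978]), 'joint_efforts': array([-5.38093136e-04, -5.03626871e+01, -3.58070076e+01,  7.30978581e-02,
        2.33841810e-02, -2.50023788e-05]), 'ee_pos': array([164.7248345 , 653.96141458, 237.57579356]), 'tool_rot': array([-3.86638231e-01, -3.11739074e+00,  2.95485787e-03]), 'wrist_force': array([-0.50775257,  0.64067781, -1.06277452]), 'wrist_torque': array([-0.05602081, -0.06321926,  0.02083455]), 'grasp_force': 0.0, 'gripper_width': 88.0116372316281}
```

View pics/top0.png

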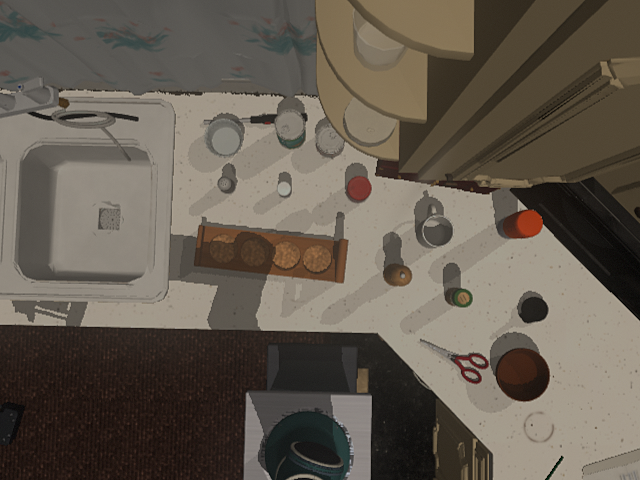

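View pics/side0.png

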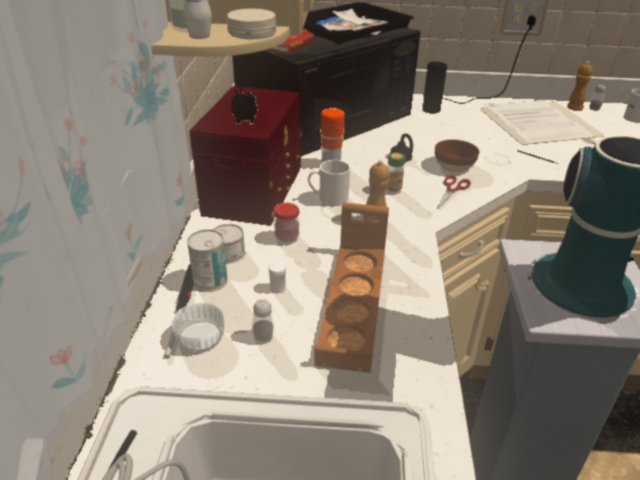

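The top view shows, in pixels: caddy wells at about (222,247), (253,251), (286,255) and (318,259), salt shaker (227,184), tin (284,187), jam jar (359,188), mug (434,230), mill (398,274) and spice jar (460,297). The side view shows the tall end board at the far end, towards -y. I'll zoom in to get the cap centres.

```bash
cat > h.py <<'E'
import numpy as np, cv2
from scipy.spatial.transform import Rotation as R
def cast(d,u,v,z):
    K,T=d["intrinsics"],d["extrinsics"]
    w=T[:3,:3]@np.linalg.inv(K)@np.array([u,v,1.]); o=T[:3,3]
    return o+w*(z-o[2])/w[2]
def proj(d,p):
    T=np.linalg.inv(d["extrinsics"]); q=d["intrinsics"]@(T[:3,:3]@np.array(p)+T[:3,3]); return q[:2]/q[2]
def rel(obs,p):
    "target world mm (fingertips) -> offset in tool axes, m"
    return (R.from_rotvec(obs["tool_rot"]).inv().apply(np.array(p)-obs["ee_pos"])/1000).round(4)
E
python3 - <<'E'
from rig import r
import cv2,numpy as np
from h import *
d=r.get_image("top"); im=d["image"]
a=cv2.resize(im[160:320,180:480],None,fx=2.66,fy=2.66,interpolation=cv2.INTER_CUBIC)
cv2.imwrite("pics/crop1.png",a)
E
```

```text
(no output)
```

View pics/crop1.png

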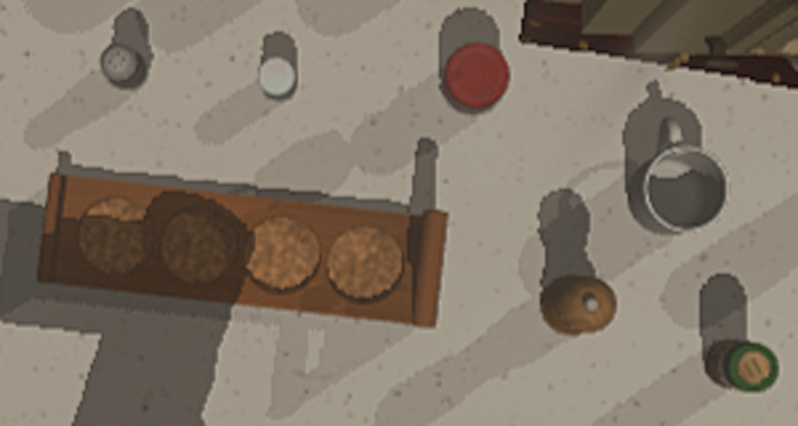

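The crop gives, in crop pixels: salt dome (120,64), tin lid (277,76), mill knob (591,303), green spice cap (754,366), jam lid (476,75), mug rim (684,190) and wells (114,237), (195,245), (284,254), (365,261). Next I'll cast these and check them in the side view.

```bash
python3 - <<'E'
from rig import r
from h import *
d=r.get_image("top"); s=r.get_image("side"); o=r.get_obs(); im=s["image"].copy()
P=dict(salt=(120,64,88),tin=(277,76,60),mill=(591,303,168),spice=(754,366,106),jam=(476,75,82),mug=(684,190,97))
W=[(114,237),(195,245),(284,254),(365,261)]
def c(x,y,z): return cast(d,180+(x+.5)/2.66-.5,160+(y+.5)/2.66-.5,z)
for k,(x,y,z) in P.items():
    p=c(x,y,z); print(k,p.round(1),"dist",np.hypot(*p[:2]).round())
    for zz,col in ((z,(255,0,255)),(0,(0,255,255))):
        cv2.circle(im,tuple(int(t) for t in proj(s,[p[0],p[1],zz]).round()),2,col,-1)
w=np.array([c(x,y,8) for x,y in W]); print(w.round(1), np.linalg.norm(np.diff(w,axis=0),axis=1).round(1))
e=w[0]-w[3]; e/=np.linalg.norm(e); m=w.mean(0); print("axis ang deg",np.degrees(np.arctan2(e[1],e[0])))
for t in (120,40,-40,-120):
    p=m+t*e; print(p.round(1)); cv2.circle(im,tuple(int(t) for t in proj(s,p).round()),2,(255,255,0),-1)
cv2.imwrite("pics/sidechk.png",cv2.resize(im[140:380,200:460],None,fx=2.4,fy=2.4,interpolation=cv2.INTER_NEAREST))
print(R.from_rotvec(o["tool_rot"]).as_matrix().round(3))
E
```

```text
salt [666.5 210.9  88. ] dist 699.0
tin [662.9  68.7  60. ] dist 666.0
mill [ 458.2 -210.9  168. ] dist 504.0
spice [ 405.7 -366.   106. ] dist 546.0
jam [ 664.8 -115.3   82. ] dist 675.0
mug [ 562.2 -304.1   97. ] dist 639.0
[[511.1 224.3   8. ]
 [505.3 146.3   8. ]
 [498.6  60.6   8. ]
 [493.7 -17.3   8. ]] [78.3 85.9 78. ]
axis ang deg 85.86784449672638
[510.8 223.2   8. ]
[505.  143.4   8. ]
[499.3  63.6   8. ]
[493.5 -16.2   8. ]
[[-0.97   0.244 -0.   ]
 [ 0.244  0.97  -0.001]
 [ 0.    -0.001 -1.   ]]
```

View pics/sidechk.png

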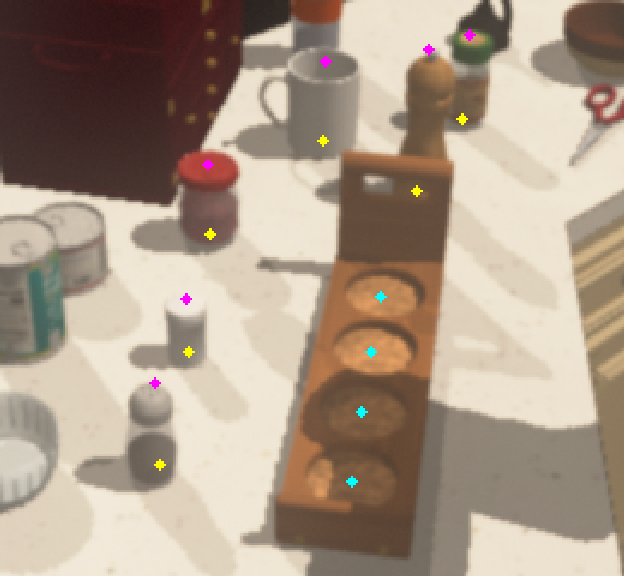

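The side-view overlay shows the marks on the objects to within a few mm: tin (187,300), salt (155,383), mill knob (430,50), spice cap (470,35), and wells (380,295) down to (352,480). The well spacing comes out at about 80 mm. First I'll go above the salt shaker at (668,211).

>>> arm_command --offset '[[-0.03,-0.015,0],[-0.065,-0.034,0],[-0.1,-0.052,0],[-0.135,-0.07,0],[-0.17,-0.0875,0],[-0.205,-0.1055,0],[-0.24,-0.1235,0],[-0.275,-0.1415,0],[-0.31,-0.1595,0],[-0.345,-0.1775,0],[-0.38,-0.1955,0],[-0.415,-0.2135,0],[-0.45,-0.2315,0],[-0.485,-0.25,0.02],[-0.52,-0.268,0.04],[-0.555,-0.286,0.06],[-0.58,-0.299,0.075],[-0.596,-0.307,0.08],[-0.596,-0.307,0.08],[-0.596,-0.307,0.08]]' --rot '[[0,0,0],[0,0,0],[0,0,0],[0,0,0],[0,0,0],[0,0,0],[0,0,0],[0,0,0],[0,0,0],[0,0,0],[0,0,0],[0,0,0],[0,0,0],[0,0,0],[0,0,0],[0,0,0],[0,0,0],[0,0,0],[0,0,0],[0,0,0]]'

```text
time: 1.92
ee_pos: [667.9, 210.7, 158.2]
tool_rot: [-0.39, -3.116, -0.0]
wrist_force: [0.1, 0.3, -0.5]
gripper_width: 88.2
grasp_force: 0.0
```

```bash
python3 - <<'E'
from rig import r
from h import *
o=r.get_obs(); print(o["time"],o["ee_pos"],o["tool_rot"],o["joint_positions"])
print(rel(o,[668,211,36]))
s=r.get_image("side"); cv2.imwrite("pics/s1.png",s["image"][120:420,120:520])
E
```

```text
1.9167 [667.85937724 210.74675326 158.15728961] [-3.89526026e-01 -3.11565657e+00 -1.00436637e-04] [ 2.69761052e-01  3.66753175e-01  1.62243094e+00  7.70500097e-04
  1.15393601e+00 -1.05259421e+00]
[-0.0003  0.0003  0.1222]
```

View pics/s1.png

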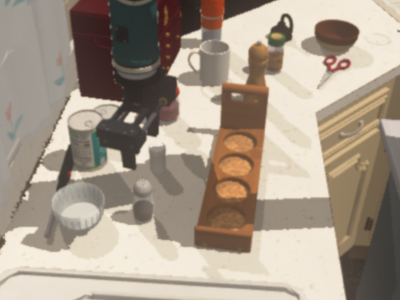

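The side crop shows the gripper above and behind the salt shaker, with the near fingertip at about (128,165) and the dome at (143,185). I'll check that against the projected tip positions.

```bash
python3 - <<'E'
from rig import r
from h import *
o=r.get_obs(); s=r.get_image("side"); M=R.from_rotvec(o["tool_rot"]).as_matrix()
im=cv2.resize(s["image"][180:360,200:360],None,fx=3,fy=3)
for k in (-44,0,44):
    for z in (0,-19):
        q=(proj(s,o["ee_pos"]+k*M[:,1]+z*M[:,2])-[200,180])*3; cv2.circle(im,tuple(int(t) for t in q),2,(0,0,255),-1)
for z in (0,66,90):
    q=(proj(s,[668,211,z])-[200,180])*3; cv2.circle(im,tuple(int(t) for t in q),2,(255,0,255),-1)
cv2.imwrite("pics/s2.png",im)
E
```

```text
(no output)
```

View pics/s2.png

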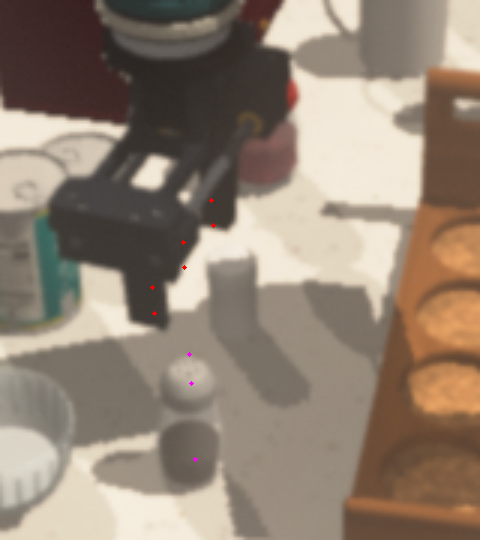

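The projected fingertips agree with the picture, and the salt base sits at about (188,468), some 3 mm from my estimate in x and y. Descend and grip.

>>> arm_command --offset '[[-0.002,0.003,0.02],[-0.002,0.003,0.045],[-0.002,0.003,0.07],[-0.002,0.003,0.095],[-0.002,0.003,0.115],[-0.002,0.003,0.122],[-0.002,0.003,0.122],[-0.002,0.003,0.122]]' --rot '[[0,0,0],[0,0,0],[0,0,0],[0,0,0],[0,0,0],[0,0,0],[0,0,0],[0,0,0]]'

```text
time: 2.68
ee_pos: [670.6, 214.9, 38.1]
tool_rot: [0.384, 3.117, 0.001]
wrist_force: [0.2, 0.0, 1.3]
gripper_width: 88.0
grasp_force: 0.0
```

>>> arm_command --offset '[[0,0,0],[0,0,0],[0,0,0],[0,0,0],[0,0,0],[0,0,0],[0,0,0],[0,0,0],[0,0,0],[0,0,0],[0,0,0],[0,0,0]]' --rot '[[0,0,0],[0,0,0],[0,0,0],[0,0,0],[0,0,0],[0,0,0],[0,0,0],[0,0,0],[0,0,0],[0,0,0],[0,0,0],[0,0,0]]' --jaw 0.036 --force 20

```text
time: 3.68
ee_pos: [670.8, 213.9, 37.0]
tool_rot: [0.387, 3.117, 0.001]
wrist_force: [0.2, 1.9, 1.7]
gripper_width: 38.8
grasp_force: 19.9
```

```bash
python3 - <<'E'
from rig import r
from h import *
s=r.get_image("side"); t=r.get_image("top")
a=cv2.resize(s["image"][220:350,200:330],None,fx=3,fy=3)
b=cv2.resize(t["image"][130:260,170:300],None,fx=3,fy=3)
cv2.imwrite("pics/s3.png",np.hstack([a,b]))
E
```

```text
(no output)
```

View pics/s3.png

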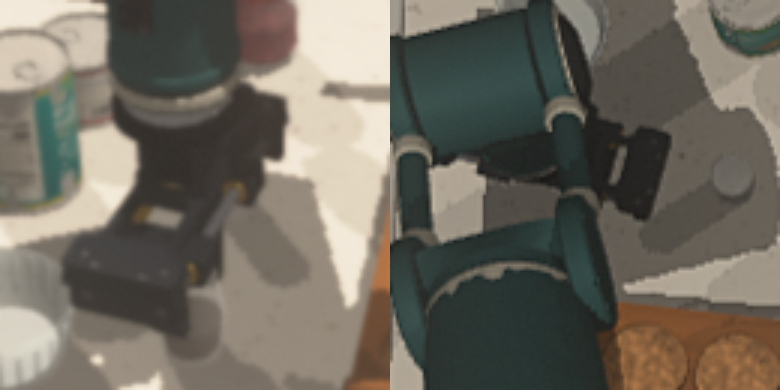

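The base of the salt shaker now shows at about (205,335), lower in x than the finger centre (about 174), so the grip is off-centre. I'll open, shift about 9 mm towards -x and regrip.

>>> arm_command --offset '[[0,0,0],[0,0,0],[0,0,0],[0,0,0],[0.004,0,0],[0.009,0,0],[0.009,0,0]]' --rot '[[0,0,0],[0,0,0],[0,0,0],[0,0,0],[0,0,0],[0,0,0],[0,0,0]]' --jaw 0.07

```text
time: 4.37
ee_pos: [660.4, 216.0, 36.3]
tool_rot: [-0.386, -3.116, 0.001]
wrist_force: [-0.6, 0.9, -0.8]
gripper_width: 69.9
grasp_force: 0.0
```

>>> arm_command --offset '[[0,0,0],[0,0,0],[0,0,0],[0,0,0],[0,0,0],[0,0,0],[0,0,0],[0,0,0],[0,0,0]]' --rot '[[0,0,0],[0,0,0],[0,0,0],[0,0,0],[0,0,0],[0,0,0],[0,0,0],[0,0,0],[0,0,0]]' --jaw 0.036

```text
time: 5.12
ee_pos: [661.9, 215.9, 36.8]
tool_rot: [0.387, 3.118, 0.0]
wrist_force: [0.4, 0.9, 1.4]
gripper_width: 38.2
grasp_force: 19.8
```

```bash
python3 - <<'E'
from rig import r
from h import *
s=r.get_image("side"); o=r.get_obs(); print(o["ee_pos"],o["gripper_width"])
a=cv2.resize(s["image"][240:360,200:320],None,fx=4,fy=4)
M=R.from_rotvec(o["tool_rot"]).as_matrix()
for k in (-22,0,22):
    for z in (0,-19):
        q=(proj(s,o["ee_pos"]+k*M[:,1]+z*M[:,2])-[200,240])*4; cv2.circle(a,tuple(int(t) for t in q),2,(0,0,255),-1)
q=(proj(s,[o["ee_pos"][0],o["ee_pos"][1],0])-[200,240])*4; cv2.circle(a,tuple(int(t) for t in q),2,(255,0,255),-1)
cv2.imwrite("pics/s4.png",a)
E
```

```text
[661.88406761 215.90443876  36.73436057] 38.96303182673583
```

View pics/s4.png

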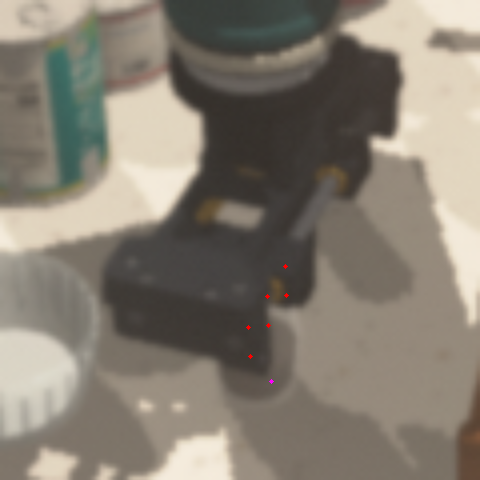

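The grip is now well centred, with the base ellipse at about (257,375) against a projected centre of (271,381). The reported width just reads about 5 mm low. Lift, carry to the third well from the tall end and turn 80° so the fingers close across the board.

>>> arm_command --offset '[[0,0,-0.01],[0,0,-0.03],[0,0,-0.06],[0,0,-0.09],[0,0,-0.105],[0.005,-0.004,-0.11],[0.015,-0.011,-0.11],[0.027,-0.02,-0.11],[0.04,-0.03,-0.11],[0.053,-0.04,-0.11],[0.066,-0.05,-0.11],[0.079,-0.06,-0.11],[0.092,-0.07,-0.11],[0.105,-0.08,-0.11],[0.118,-0.09,-0.11],[0.128,-0.097,-0.11],[0.136,-0.103,-0.11],[0.136,-0.103,-0.11],[0.136,-0.103,-0.11],[0.136,-0.103,-0.11]]' --rot '[[0,0,0],[0,0,0],[0,0,0],[0,0,0],[0,0,3],[0,0,8],[0,0,14],[0,0,20],[0,0,26],[0,0,32],[0,0,38],[0,0,44],[0,0,50],[0,0,56],[0,0,62],[0,0,68],[0,0,74],[0,0,78],[0,0,80],[0,0,80]]'

```text
time: 6.83
ee_pos: [504.5, 149.0, 147.4]
tool_rot: [2.301, 2.138, 0.001]
wrist_force: [0.1, 0.2, -1.3]
gripper_width: 38.7
grasp_force: 19.7
```

```bash
python3 - <<'E'
from rig import r
from h import *
s=r.get_image("side"); o=r.get_obs(); print(o["ee_pos"],o["gripper_width"],o["joint_positions"],R.from_rotvec(o["tool_rot"]).as_matrix().round(3),rel(o,[505,148,46]))
a=cv2.resize(s["image"][200:400,220:420],None,fx=2.5,fy=2.5)
for z in (108,8):
  q=(proj(s,[505,143.4,z])-[220,200])*2.5; cv2.circle(a,tuple(int(t) for t in q),2,(255,0,255),-1)
cv2.imwrite("pics/s5.png",a)
E
```

```text
[504.63124109 149.12315917 147.30312786] 38.61241507717986 [ 2.40053149e-01  5.99747593e-02  2.01611531e+00 -1.04543963e-04
  1.06502798e+00  3.11490601e-01] [[ 0.071  0.997  0.   ]
 [ 0.997 -0.071  0.   ]
 [ 0.     0.    -1.   ]] [-0.0011  0.0004  0.1013]
```

View pics/s5.png

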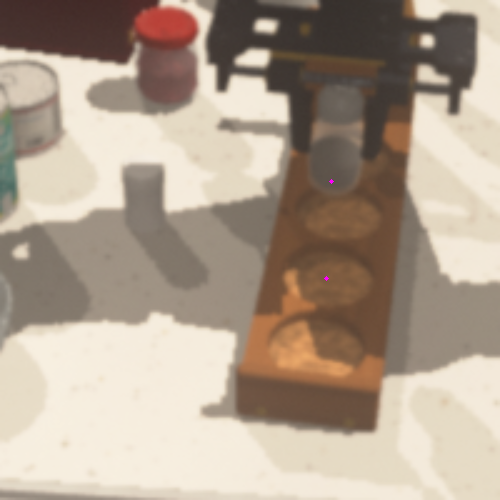

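The salt shaker is gripped upright with its base at (334,175), right over the target mark at (331,181). Lower and release.

>>> arm_command --offset '[[0,0,0.01],[0,0,0.03],[0,0,0.05],[0,0,0.07],[0,0,0.085],[0,0,0.094],[0,0,0.099],[0,0,0.101],[0,0,0.101]]' --rot '[[0,0,0],[0,0,0],[0,0,0],[0,0,0],[0,0,0],[0,0,0],[0,0,0],[0,0,0],[0,0,0]]'

```text
time: 7.63
ee_pos: [504.9, 149.3, 45.7]
tool_rot: [-2.3, -2.14, 0.0]
wrist_force: [-0.8, 0.1, 0.2]
gripper_width: 38.1
grasp_force: 19.7
```

>>> arm_command --offset '[[0,0,0],[0,0,0],[0,0,0],[0,0,0],[0,0,0],[0,0,-0.01],[0,0,-0.04],[0,0,-0.075],[0,0,-0.1],[0,0,-0.11],[0,0,-0.11]]' --rot '[[0,0,0],[0,0,0],[0,0,0],[0,0,0],[0,0,0],[0,0,0],[0,0,0],[0,0,0],[0,0,0],[0,0,0],[0,0,0]]' --jaw 0.08

```text
time: 8.55
ee_pos: [507.2, 149.8, 159.6]
tool_rot: [2.298, 2.137, 0.01]
wrist_force: [0.6, 0.3, -0.3]
gripper_width: 80.0
grasp_force: 0.0
```

```bash
python3 - <<'E'
from rig import r
from h import *
o=r.get_obs(); print(o["ee_pos"],R.from_rotvec(o["tool_rot"]).as_matrix().round(3),rel(o,[663,69,130]))
E
```

```text
[507.22890525 149.83889821 159.62733102] [[ 0.072  0.997  0.007]
 [ 0.997 -0.072  0.002]
 [ 0.002  0.007 -1.   ]] [-0.0695  0.161   0.0306]
```

>>> arm_command --offset '[[-0.006,0.014,0],[-0.012,0.028,0],[-0.018,0.042,0],[-0.024,0.056,0],[-0.03,0.07,0],[-0.036,0.084,0],[-0.042,0.098,0],[-0.048,0.112,0],[-0.054,0.126,0.01],[-0.06,0.14,0.02],[-0.066,0.154,0.03],[-0.07,0.161,0.04],[-0.07,0.161,0.04],[-0.07,0.161,0.04]]' --rot '[[0,0,-7],[0,0,-14],[0,0,-21],[0,0,-28],[0,0,-35],[0,0,-42],[0,0,-49],[0,0,-56],[0,0,-63],[0,0,-70],[0,0,-77],[0,0,-80],[0,0,-80],[0,0,-80]]'

```text
time: 9.72
ee_pos: [658.3, 67.4, 112.7]
tool_rot: [-0.39, -3.112, 0.001]
wrist_force: [-0.2, -1.0, 0.1]
gripper_width: 80.1
grasp_force: 0.0
```

```bash
python3 - <<'E'
from rig import r
from h import *
s=r.get_image("side"); o=r.get_obs(); print(o["ee_pos"],rel(o,[663,69,23]))
a=cv2.resize(s["image"][200:400,220:420],None,fx=2.5,fy=2.5)
for z in (60,0):
  q=(proj(s,[663,69,z])-[220,200])*2.5; cv2.circle(a,tuple(int(t) for t in q),2,(255,0,255),-1)
for z in (98,8):
  q=(proj(s,[505,143.4,z])-[220,200])*2.5; cv2.circle(a,tuple(int(t) for t in q),2,(255,0,255),-1)
cv2.imwrite("pics/s6.png",a)
E
```

```text
[658.75741936  67.78087465 113.85292367] [-0.0041  0.0023  0.0908]
```

View pics/s6.png

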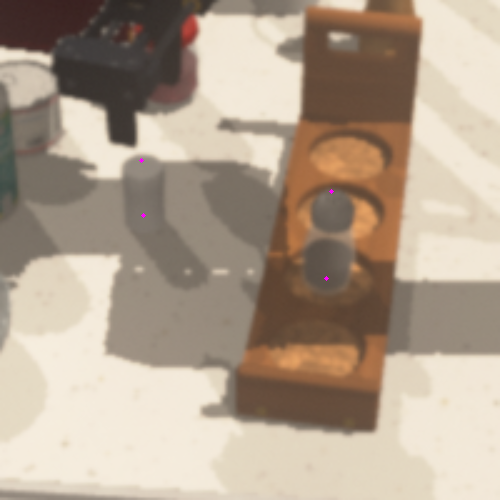

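The salt shaker stands in its well at (327,265), and the tin marks at (141,160) and (143,215) lie on the tin. Descend and grip it.

>>> arm_command --offset '[[-0.003,0.003,0.02],[-0.003,0.003,0.045],[-0.003,0.003,0.07],[-0.003,0.003,0.085],[-0.003,0.003,0.091],[-0.003,0.003,0.091]]' --rot '[[0,0,0],[0,0,0],[0,0,0],[0,0,0],[0,0,0],[0,0,0]]'

```text
time: 10.27
ee_pos: [662.2, 70.2, 23.0]
tool_rot: [-0.387, -3.114, 0.001]
wrist_force: [0.3, 0.0, 1.3]
gripper_width: 80.0
grasp_force: 0.0
```

>>> arm_command --offset '[[0,0,0],[0,0,0],[0,0,0],[0,0,0],[0,0,0],[0,0,0],[0,0,0],[0,0,0],[0,0,0],[0,0,0],[0,0,0]]' --rot '[[0,0,0],[0,0,0],[0,0,0],[0,0,0],[0,0,0],[0,0,0],[0,0,0],[0,0,0],[0,0,0],[0,0,0],[0,0,0]]' --jaw 0.026

```text
time: 11.18
ee_pos: [664.3, 70.1, 25.1]
tool_rot: [0.387, 3.117, 0.001]
wrist_force: [-0.0, 1.9, 4.4]
gripper_width: 34.9
grasp_force: 20.0
```

>>> arm_command --offset '[[0,0,-0.01],[0,0,-0.03],[0,0,-0.05],[0,0,-0.07],[0,0,-0.08],[0,0,-0.08]]' --rot '[[0,0,0],[0,0,0],[0,0,0],[0,0,0],[0,0,0],[0,0,0]]'

```text
time: 11.68
ee_pos: [665.9, 69.9, 108.0]
tool_rot: [0.386, 3.113, 0.001]
wrist_force: [0.6, 0.6, -0.7]
gripper_width: 35.0
grasp_force: 20.0
```

```bash
python3 - <<'E'
from rig import r
from h import *
s=r.get_image("side"); o=r.get_obs(); print(o["ee_pos"],o["gripper_width"],rel(o,[510.8,223.2,110]))
a=cv2.resize(s["image"][200:400,220:420],None,fx=2.5,fy=2.5)
for z in (-23,37):
  q=(proj(s,o["ee_pos"]+[0,0,z])-[220,200])*2.5; cv2.circle(a,tuple(int(t) for t in q),2,(255,0,255),-1)
cv2.imwrite("pics/s7.png",a)
E
```

```text
[664.81561645  69.85513507 106.12701224] 34.69372059161932 [ 0.1868  0.1111 -0.0043]
```

View pics/s7.png

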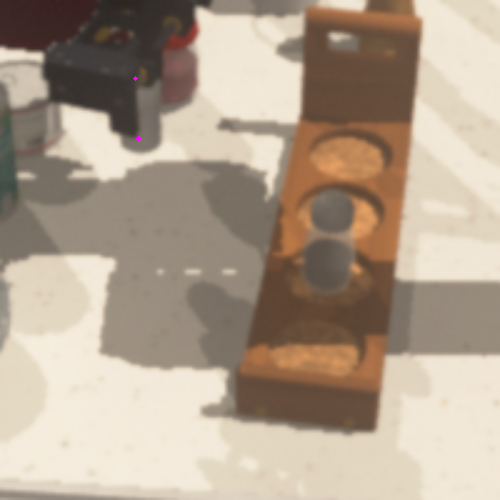

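The tin is held, upright, with its base at (142,143). Carry it to the well beside the low end.

>>> arm_command --offset '[[0.005,0.003,-0.02],[0.015,0.009,-0.035],[0.028,0.017,-0.04],[0.042,0.025,-0.04],[0.056,0.033,-0.04],[0.07,0.041,-0.04],[0.084,0.05,-0.04],[0.098,0.058,-0.04],[0.112,0.066,-0.04],[0.126,0.075,-0.04],[0.14,0.083,-0.04],[0.154,0.091,-0.04],[0.168,0.1,-0.04],[0.18,0.107,-0.04],[0.187,0.111,-0.04],[0.187,0.111,-0.04],[0.187,0.111,-0.04]]' --rot '[[0,0,4],[0,0,9],[0,0,15],[0,0,21],[0,0,27],[0,0,33],[0,0,39],[0,0,45],[0,0,51],[0,0,57],[0,0,63],[0,0,69],[0,0,74],[0,0,78],[0,0,80],[0,0,80],[0,0,80]]'

```text
time: 13.15
ee_pos: [508.6, 223.0, 143.2]
tool_rot: [-2.297, -2.142, 0.004]
wrist_force: [-0.2, -0.8, -1.4]
gripper_width: 35.2
grasp_force: 20.0
```

```bash
python3 - <<'E'
from rig import r
from h import *
s=r.get_image("side"); o=r.get_obs(); print(o["ee_pos"],o["gripper_width"],rel(o,[510.8,223.2,34]))
a=cv2.resize(s["image"][200:400,220:420],None,fx=2.5,fy=2.5)
for z in (o["ee_pos"][2]-25,8):
  q=(proj(s,[510.8,223.2,z])-[220,200])*2.5; cv2.circle(a,tuple(int(t) for t in q),2,(255,0,255),-1)
cv2.imwrite("pics/s8.png",a)
E
```

```text
[509.17768609 222.79406533 143.5546224 ] 35.18776152342919 [0.0006 0.0018 0.1096]
```

View pics/s8.png

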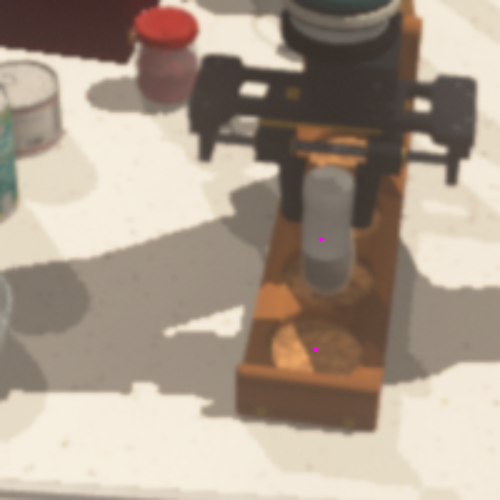

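The tin hangs over the low-end well; its mark (320,240) lies on its base, which overlaps the salt shaker behind it. Lower, release and rise.

>>> arm_command --offset '[[0,0.001,0.01],[0,0.001,0.03],[0,0.001,0.055],[0,0.001,0.075],[0,0.001,0.09],[0,0.001,0.1],[0,0.001,0.106],[0,0.001,0.109],[0,0.001,0.109]]' --rot '[[0,0,0],[0,0,0],[0,0,0],[0,0,0],[0,0,0],[0,0,0],[0,0,0],[0,0,0],[0,0,0]]'

```text
time: 13.95
ee_pos: [510.7, 222.9, 35.2]
tool_rot: [-2.3, -2.139, 0.001]
wrist_force: [-0.3, -0.4, -0.7]
gripper_width: 35.0
grasp_force: 20.0
```

>>> arm_command --offset '[[0,0,0],[0,0,0],[0,0,0],[0,0,0],[0,0,0],[0,0,-0.01],[0,0,-0.04],[0,0,-0.075],[0,0,-0.11],[0,0,-0.145],[0,0,-0.18],[0,0,-0.21],[0,0,-0.22],[0,0,-0.22]]' --rot '[[0,0,0],[0,0,0],[0,0,0],[0,0,0],[0,0,0],[0,0,0],[0,0,0],[0,0,0],[0,0,0],[0,0,0],[0,0,0],[0,0,0],[0,0,0],[0,0,0]]' --jaw 0.08

```text
time: 15.12
ee_pos: [512.8, 224.0, 260.5]
tool_rot: [2.298, 2.138, 0.012]
wrist_force: [0.1, -0.2, 0.4]
gripper_width: 80.1
grasp_force: 0.0
```

```bash
python3 - <<'E'
from rig import r
from h import *
o=r.get_obs(); print(o["ee_pos"],o["joint_positions"],rel(o,[403,-365,240]))
# remeasure spice: green cap mask in top view, at z=106
t=r.get_image("top"); h=cv2.cvtColor(t["image"],cv2.COLOR_BGR2HSV)
m=cv2.inRange(h,(40,80,30),(85,255,255)); m[:270]=0; m[320:]=0; m[:,:440]=0; m[:,485:]=0
c,_=cv2.findContours(m,cv2.RETR_EXTERNAL,cv2.CHAIN_APPROX_NONE); c=max(c,key=cv2.contourArea)
(u,v),rad=cv2.minEnclosingCircle(c); print(u,v,rad,cast(t,u,v,104))
s=r.get_image("side"); h=cv2.cvtColor(s["image"],cv2.COLOR_BGR2HSV)
m=cv2.inRange(h,(40,60,30),(85,255,255)); m[:140]=0; m[180:]=0; m[:,:375]=0; m[:,415:]=0
x,y,w,hh=cv2.boundingRect(m); print("side cap box",x,y,w,hh,"ray x at y=-365,z98:",[proj(s,[X,-366,98]).round(1).tolist() for X in (395,405)])
E
```

```text
[512.77942075 224.03156886 260.53989792] [3.67372844e-01 2.71782460e-02 1.83280855e+00 3.24120137e-05
 1.27330316e+00 4.39613515e-01] [-0.5955 -0.0671  0.0179]
462.5873718261719 297.7232971191406 9.099037170410156 [ 404.53152215 -365.22922486  104.        ]
side cap box 389 154 17 12 ray x at y=-365,z98: [[399.1, 157.1], [395.3, 156.9]]
```

>>> arm_command --offset '[[-0.01,-0.001,0],[-0.03,-0.004,0],[-0.065,-0.007,0],[-0.1,-0.011,0],[-0.135,-0.015,0],[-0.17,-0.019,0],[-0.205,-0.023,0],[-0.24,-0.027,0],[-0.275,-0.031,0],[-0.31,-0.035,0],[-0.345,-0.039,0],[-0.38,-0.043,0],[-0.415,-0.047,0],[-0.45,-0.051,0],[-0.485,-0.055,0],[-0.52,-0.059,0],[-0.555,-0.063,0],[-0.58,-0.066,0],[-0.595,-0.067,0],[-0.595,-0.067,0]]' --rot '[[0,0,0],[0,0,0],[0,0,0],[0,0,0],[0,0,0],[0,0,0],[0,0,0],[0,0,0],[0,0,0],[0,0,0],[0,0,0],[0,0,0],[0,0,0],[0,0,0],[0,0,0],[0,0,0],[0,0,0],[0,0,0],[0,0,0],[0,0,0]]'

```text
time: 16.88
ee_pos: [399.0, -367.2, 253.1]
tool_rot: [-2.301, -2.133, 0.001]
wrist_force: [0.0, -0.6, -0.5]
gripper_width: 79.9
grasp_force: 0.0
```

```bash
python3 - <<'E'
from rig import r
from h import *
o=r.get_obs(); print(o["ee_pos"],o["joint_positions"],rel(o,[403,-365,57]))
s=r.get_image("side")
a=s["image"][100:250,330:480]
a=cv2.resize(a,None,fx=3,fy=3)
for p in ([403,-365,0],[403,-365,106],[456,-211,0],[456,-211,170],[510.8,223,68]):
  q=(proj(s,p)-[330,100])*3; cv2.circle(a,tuple(int(t) for t in q),2,(255,0,255),-1)
b=cv2.resize(s["image"][250:400,260:410],None,fx=3,fy=3)
for p in ([510.8,223,8],[510.8,223,68],[505,143.4,8],[505,143.4,98]):
  q=(proj(s,p)-[260,250])*3; cv2.circle(b,tuple(int(t) for t in q),2,(255,0,255),-1)
cv2.imwrite("pics/s9.png",cv2.resize(np.hstack([a,b]),(800,400)))
E
```

```text
[ 398.98439063 -367.22407848  253.11350186] [-7.89423213e-01  6.07230386e-03  1.86795393e+00 -8.04293964e-04
  1.27157151e+00 -7.13657503e-01] [0.0021 0.0045 0.1961]
```

View pics/s9.png

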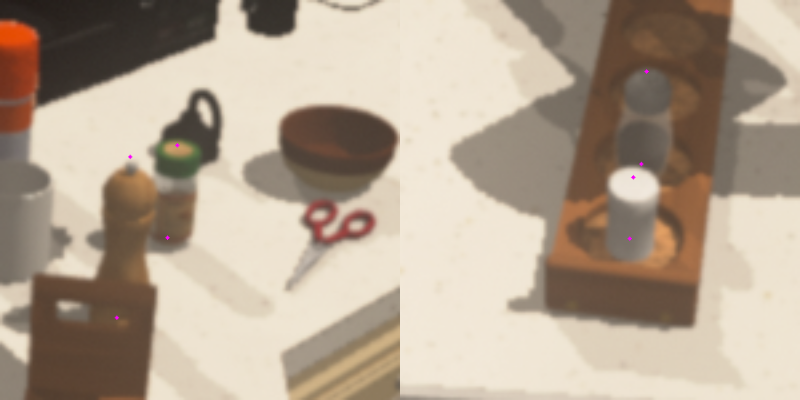

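The tin stands upright in the low-end well at (632,215), the salt shaker stands at (645,130), and the spice and mill marks at (177,147) and (130,157) sit on the objects. Descend on the spice jar.

>>> arm_command --offset '[[0.002,0.003,0.02],[0.002,0.003,0.05],[0.002,0.003,0.08],[0.002,0.003,0.11],[0.002,0.003,0.14],[0.002,0.003,0.165],[0.002,0.003,0.185],[0.002,0.003,0.195],[0.002,0.003,0.195]]' --rot '[[0,0,0],[0,0,0],[0,0,0],[0,0,0],[0,0,0],[0,0,0],[0,0,0],[0,0,0],[0,0,0]]'

```text
time: 17.68
ee_pos: [402.3, -360.3, 57.5]
tool_rot: [-2.294, -2.137, 0.0]
wrist_force: [-0.1, 0.1, -1.3]
gripper_width: 80.5
grasp_force: 0.0
```

>>> arm_command --offset '[[0,0,0],[0,0,0],[0,0,0],[0,0,0],[0,0,0],[0,0,0],[0,0,0],[0,0,0],[0,0,0],[0,0,0],[0,0,0]]' --rot '[[0,0,0],[0,0,0],[0,0,0],[0,0,0],[0,0,0],[0,0,0],[0,0,0],[0,0,0],[0,0,0],[0,0,0],[0,0,0]]' --jaw 0.034

```text
time: 18.6
ee_pos: [404.5, -364.2, 61.7]
tool_rot: [2.299, 2.139, -0.0]
wrist_force: [-1.2, 0.8, 5.9]
gripper_width: 45.0
grasp_force: 20.0
```

>>> arm_command --offset '[[0,0,-0.01],[0,0,-0.03],[0,0,-0.06],[0,0,-0.09],[0,0,-0.12],[0,0,-0.15],[0,0,-0.18],[0,0,-0.205],[0,0,-0.215],[0,0,-0.215]]' --rot '[[0,0,0],[0,0,0],[0,0,0],[0,0,0],[0,0,0],[0,0,0],[0,0,0],[0,0,0],[0,0,0],[0,0,0]]'

```text
time: 19.43
ee_pos: [405.2, -364.7, 279.1]
tool_rot: [2.296, 2.136, 0.0]
wrist_force: [0.8, 0.7, -1.3]
gripper_width: 45.2
grasp_force: 19.9
```

```bash
python3 - <<'E'
from rig import r
from h import *
o=r.get_obs(); print(o["ee_pos"],o["gripper_width"],o["grasp_force"],rel(o,[499.3,63.6,272]))
s=r.get_image("side"); h=cv2.cvtColor(s["image"],cv2.COLOR_BGR2HSV)
q=proj(s,[o["ee_pos"][0],-365,o["ee_pos"][2]+40]); print("expected cap",q)
m=cv2.inRange(h,(40,60,30),(85,255,255)); n,l,st,ce=cv2.connectedComponentsWithStats(m)
for i in range(1,n):
  if st[i,4]>15 and 340<ce[i][0]<460 and ce[i][1]<250: print(st[i],ce[i])
E
```

```text
[ 405.16666885 -364.74006638  279.10291303] 45.18044303363998 19.945770329898664 [0.434  0.0629 0.0057]
expected cap [403.6606221   74.83241731]
[396   0  31  13 227] [410.40969163   5.18061674]
[394  73  19  13 174] [402.99425287  79.83908046]
```

The spice jar is held: width 45.2 mm, with the cap where it should be. Carry it to the second well.

>>> arm_command --offset '[[0.006,0.001,0],[0.02,0.003,0],[0.042,0.006,0],[0.068,0.01,0],[0.096,0.014,0],[0.124,0.018,0],[0.152,0.022,0],[0.18,0.026,0],[0.208,0.03,0],[0.236,0.034,0],[0.264,0.038,0],[0.292,0.042,0],[0.32,0.046,0],[0.348,0.05,0],[0.374,0.054,0],[0.398,0.058,0],[0.418,0.061,0],[0.43,0.063,0],[0.434,0.063,0],[0.434,0.063,0]]' --rot '[[0,0,0],[0,0,0],[0,0,0],[0,0,0],[0,0,0],[0,0,0],[0,0,0],[0,0,0],[0,0,0],[0,0,0],[0,0,0],[0,0,0],[0,0,0],[0,0,0],[0,0,0],[0,0,0],[0,0,0],[0,0,0],[0,0,0],[0,0,0]]'

```text
time: 21.15
ee_pos: [497.2, 65.6, 274.4]
tool_rot: [-2.297, -2.141, 0.003]
wrist_force: [1.0, -0.4, -0.8]
gripper_width: 45.3
grasp_force: 19.9
```

```bash
python3 - <<'E'
from rig import r
from h import *
o=r.get_obs(); print(o["ee_pos"],o["gripper_width"],rel(o,[499.3,63.6,71]))
E
```

```text
[497.23487632  65.57324308 274.36714836] 45.284096548226465 [-0.0017  0.0027  0.2034]
```

>>> arm_command --offset '[[-0.001,0.002,0.02],[-0.002,0.002,0.05],[-0.002,0.002,0.08],[-0.002,0.002,0.11],[-0.002,0.002,0.14],[-0.002,0.002,0.165],[-0.002,0.002,0.183],[-0.002,0.002,0.195],[-0.002,0.002,0.2],[-0.002,0.002,0.2]]' --rot '[[0,0,0],[0,0,0],[0,0,0],[0,0,0],[0,0,0],[0,0,0],[0,0,0],[0,0,0],[0,0,0],[0,0,0]]'

```text
time: 21.98
ee_pos: [499.1, 61.8, 74.6]
tool_rot: [-2.3, -2.138, 0.003]
wrist_force: [-0.5, -0.2, 0.1]
gripper_width: 45.0
grasp_force: 19.9
```

```bash
python3 - <<'E'
from rig import r
o=r.get_obs(); print(o["ee_pos"],o["gripper_width"],o["wrist_force"])
E
```

```text
[499.09781208  61.78019373  74.62890582] 45.04139978865323 [-0.47305439 -0.19146364  0.07820105]
```

>>> arm_command --offset '[[0,0,0.002],[0,0,0.003],[0,0,0.003]]' --rot '[[0,0,0],[0,0,0],[0,0,0]]'

```text
time: 22.23
ee_pos: [501.1, 62.6, 73.9]
tool_rot: [2.299, 2.139, 0.003]
wrist_force: [-0.2, -0.9, -1.3]
gripper_width: 45.4
grasp_force: 19.9
```

>>> arm_command --offset '[[0,0,0],[0,0,0],[0,0,0],[0,0,0],[0,0,0],[0,0,-0.01],[0,0,-0.04],[0,0,-0.075],[0,0,-0.11],[0,0,-0.145],[0,0,-0.17],[0,0,-0.18],[0,0,-0.18]]' --rot '[[0,0,0],[0,0,0],[0,0,0],[0,0,0],[0,0,0],[0,0,0],[0,0,0],[0,0,0],[0,0,0],[0,0,0],[0,0,0],[0,0,0],[0,0,0]]' --jaw 0.08

```text
time: 23.32
ee_pos: [502.0, 62.7, 256.6]
tool_rot: [2.297, 2.137, 0.008]
wrist_force: [0.3, 0.8, 0.3]
gripper_width: 79.7
grasp_force: 0.0
```

```bash
python3 - <<'E'
from rig import r
from h import *
o=r.get_obs(); print(o["ee_pos"],rel(o,[456,-211,245]))
s=r.get_image("side"); h=cv2.cvtColor(s["image"],cv2.COLOR_BGR2HSV)
m=cv2.inRange(h,(40,60,30),(85,255,255)); n,l,st,ce=cv2.connectedComponentsWithStats(m)
for i in range(1,n):
  if st[i,4]>60 and 300<ce[i][0]<460 and ce[i][1]<350: print(st[i],ce[i])
print("expect cap in well",proj(s,[499.3,63.6,106]))
E
```

```text
[502.030084    62.69752921 256.57364825] [-0.2763 -0.0262  0.0111]
[350  24  43  59 706] [367.22946176  47.4490085 ]
[362  44  29  47 273] [379.64102564  67.52380952]
expect cap in well [356.543458   248.96984828]
```

```bash
python3 - <<'E'
from rig import r
from h import *
s=r.get_image("side"); h=cv2.cvtColor(s["image"],cv2.COLOR_BGR2HSV)
m=cv2.inRange(h,(36,40,10),(95,255,255)); n,l,st,ce=cv2.connectedComponentsWithStats(m)
for i in range(1,n):
  if st[i,4]>15 and 300<ce[i][0]<460 and 150<ce[i][1]<400: print(st[i],ce[i])
print([h[v,350:364:3].tolist() for v in (240,246,252,258)])
E
```

```text
[347 248  18  13 100] [355.33 255.67]
[[[13, 106, 99], [14, 101, 96], [13, 100, 97], [13, 103, 97], [13, 108, 99]], [[17, 105, 124], [16, 105, 126], [16, 103, 121], [16, 107, 124], [19, 94, 106]], [[37, 70, 80], [33, 73, 80], [29, 72, 82], [33, 73, 80], [38, 73, 80]], [[35, 65, 74], [37, 61, 75], [38, 65, 75], [35, 66, 73], [35, 63, 73]]]
```

The spice cap is at (355,255), where it should be for the second well. Now the mill.

>>> arm_command --offset '[[-0.01,-0.001,0],[-0.03,-0.003,0],[-0.06,-0.006,0],[-0.09,-0.009,0],[-0.12,-0.012,0],[-0.15,-0.014,0],[-0.18,-0.017,0],[-0.21,-0.02,0],[-0.24,-0.023,0],[-0.262,-0.025,0],[-0.276,-0.026,0],[-0.276,-0.026,0],[-0.276,-0.026,0]]' --rot '[[0,0,0],[0,0,0],[0,0,0],[0,0,0],[0,0,0],[0,0,0],[0,0,0],[0,0,0],[0,0,0],[0,0,0],[0,0,0],[0,0,0],[0,0,0]]'

```text
time: 24.5
ee_pos: [452.7, -211.1, 250.4]
tool_rot: [-2.299, -2.134, 0.002]
wrist_force: [-0.4, 0.8, -0.0]
gripper_width: 80.0
grasp_force: 0.0
```

```bash
python3 - <<'E'
from rig import r
from h import *
o=r.get_obs(); print(o["ee_pos"],rel(o,[456,-211,121]))
E
```

```text
[ 452.66144686 -211.09787791  250.37081361] [1.000e-04 3.800e-03 1.294e-01]
```

>>> arm_command --offset '[[0,0.003,0.02],[0,0.003,0.045],[0,0.003,0.07],[0,0.003,0.095],[0,0.003,0.115],[0,0.003,0.127],[0,0.003,0.129],[0,0.003,0.129]]' --rot '[[0,0,0],[0,0,0],[0,0,0],[0,0,0],[0,0,0],[0,0,0],[0,0,0],[0,0,0]]'

```text
time: 25.17
ee_pos: [456.5, -210.1, 122.7]
tool_rot: [-2.297, -2.139, 0.001]
wrist_force: [0.3, -0.1, 0.7]
gripper_width: 80.0
grasp_force: 0.0
```

>>> arm_command --offset '[[0,0,0],[0,0,0],[0,0,0],[0,0,0],[0,0,0],[0,0,0],[0,0,0],[0,0,0],[0,0,0],[0,0,0],[0,0,0]]' --rot '[[0,0,0],[0,0,0],[0,0,0],[0,0,0],[0,0,0],[0,0,0],[0,0,0],[0,0,0],[0,0,0],[0,0,0],[0,0,0]]' --jaw 0.036 --force 25

```text
time: 26.08
ee_pos: [457.7, -211.5, 124.5]
tool_rot: [2.299, 2.139, 0.001]
wrist_force: [-1.3, 0.2, 6.1]
gripper_width: 47.0
grasp_force: 24.7
```

>>> arm_command --offset '[[0,0,-0.01],[0,0,-0.03],[0,0,-0.055],[0,0,-0.08],[0,0,-0.105],[0,0,-0.13],[0,0,-0.15],[0,0,-0.16],[0,0,-0.16]]' --rot '[[0,0,0],[0,0,0],[0,0,0],[0,0,0],[0,0,0],[0,0,0],[0,0,0],[0,0,0],[0,0,0]]'

```text
time: 26.83
ee_pos: [458.3, -211.6, 286.4]
tool_rot: [2.297, 2.137, 0.002]
wrist_force: [-0.3, -0.2, -0.8]
gripper_width: 47.6
grasp_force: 24.8
```

```bash
python3 - <<'E'
from rig import r
from h import *
o=r.get_obs(); print(o["ee_pos"],o["gripper_width"],o["grasp_force"],rel(o,[493.5,-16.2,281]))
s=r.get_image("side"); cv2.imwrite("pics/s10.png",cv2.resize(s["image"][20:320,280:480],None,fx=2,fy=2))
np.save("o10.npy",o["ee_pos"]); print("foot expected in crop",[(proj(s,o["ee_pos"]+[dx,0,-121])-[280,20])*2 for dx in (-29,0,29)])
E
```

```text
[ 458.31672713 -211.61413612  286.40010088] 47.5532272566582 24.821208073562957 [0.1975 0.021  0.0051]
foot expected in crop [array([219.81251092, 282.00247223]), array([195.15710728, 280.80467549]), array([170.538766  , 279.60867928])]
```

View pics/s10.png

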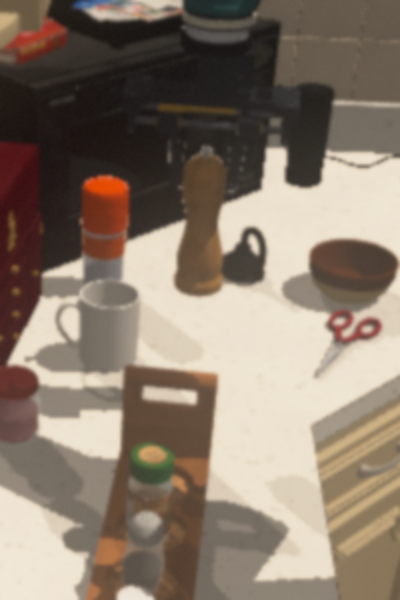

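The mill is held upright, with its foot at about (199,283) and about 160 mm clear of the worktop; the spice jar stands in its well, cap at (151,462). Carry the mill over the tall board.

>>> arm_command --offset '[[0.004,0,0],[0.014,0.001,0],[0.029,0.003,0],[0.046,0.005,0],[0.063,0.007,0],[0.08,0.009,0],[0.097,0.011,0],[0.114,0.013,0],[0.131,0.014,0],[0.148,0.016,0],[0.164,0.018,0],[0.178,0.019,0],[0.189,0.02,0],[0.195,0.021,0],[0.197,0.021,0],[0.197,0.021,0],[0.197,0.021,0]]' --rot '[[0,0,0],[0,0,0],[0,0,0],[0,0,0],[0,0,0],[0,0,0],[0,0,0],[0,0,0],[0,0,0],[0,0,0],[0,0,0],[0,0,0],[0,0,0],[0,0,0],[0,0,0],[0,0,0],[0,0,0]]'

```text
time: 28.3
ee_pos: [492.2, -16.4, 283.4]
tool_rot: [-2.3, -2.14, 0.001]
wrist_force: [0.0, -0.2, -1.8]
gripper_width: 47.6
grasp_force: 24.8
```

```bash
python3 - <<'E'
from rig import r
from h import *
o=r.get_obs(); print(o["ee_pos"],o["gripper_width"],rel(o,[493.5,-16.2,136]))
E
```

```text
[492.18800244 -16.38812569 283.4119222 ] 47.57914525600186 [0.0003 0.0014 0.1474]
```

>>> arm_command --offset '[[0,0.003,0.015],[0,0.003,0.035],[0,0.003,0.06],[0,0.003,0.085],[0,0.003,0.105],[0,0.003,0.12],[0,0.003,0.127],[0,0.003,0.129],[0,0.003,0.129],[0,0.003,0.129]]' --rot '[[0,0,0],[0,0,0],[0,0,0],[0,0,0],[0,0,0],[0,0,0],[0,0,0],[0,0,0],[0,0,0],[0,0,0]]'

```text
time: 29.13
ee_pos: [496.3, -16.7, 155.9]
tool_rot: [2.3, 2.138, 0.002]
wrist_force: [0.4, 0.5, -1.3]
gripper_width: 47.3
grasp_force: 24.8
```

```bash
python3 - <<'E'
from rig import r
from h import *
o=r.get_obs(); print(o["ee_pos"],o["wrist_force"],rel(o,[494.5,-16.5,135]))
s=r.get_image("side"); im=s["image"]
h=cv2.cvtColor(im,cv2.COLOR_BGR2HSV)
# mill foot edges (wood) just above board level, along rows near the foot
q=proj(s,[493.5,-16.2,26]); print("foot proj",q.round(1),[proj(s,[493.5+d,-16.2,26]).round(1)[0] for d in (-29,29)])
for v in (int(q[1])-14,int(q[1])-8,int(q[1])): print(v,[tuple(x) for x in h[v,int(q[0])-26:int(q[0])+27:4].tolist()])
E
```

```text
[496.27298276 -16.67547383 155.88760671] [ 0.35446627  0.49699092 -1.2561019 ] [ 0.     -0.0018  0.0209]
foot proj [358.  256.7] [np.float64(371.1), np.float64(345.0)]
242 [(18, 27, 242), (18, 30, 241), (15, 55, 176), (11, 106, 101), (18, 98, 96), (28, 75, 85), (23, 84, 91), (22, 77, 83), (14, 104, 103), (15, 105, 104), (12, 102, 100), (12, 106, 101), (12, 105, 102), (13, 96, 119)]
248 [(19, 34, 234), (19, 33, 235), (12, 118, 155), (14, 109, 101), (34, 74, 83), (16, 105, 124), (16, 97, 105), (15, 96, 104), (31, 69, 78), (14, 102, 100), (12, 115, 111), (12, 116, 114), (12, 116, 114), (13, 76, 151)]
256 [(20, 35, 232), (17, 51, 134), (12, 110, 102), (16, 87, 91), (37, 62, 74), (38, 65, 74), (40, 72, 78), (38, 65, 75), (35, 63, 73), (15, 110, 104), (12, 109, 103), (12, 142, 154), (13, 143, 152), (15, 67, 193)]
```

>>> arm_command --offset '[[0,-0.001,0.004],[0,-0.001,0.008],[0,-0.001,0.012],[0,-0.001,0.015],[0,-0.001,0.015],[0,-0.001,0.015]]' --rot '[[0,0,0],[0,0,0],[0,0,0],[0,0,0],[0,0,0],[0,0,0]]'

```text
time: 29.68
ee_pos: [494.0, -16.2, 139.3]
tool_rot: [-2.3, -2.139, 0.001]
wrist_force: [0.1, 0.2, -1.5]
gripper_width: 47.5
grasp_force: 24.8
```

>>> arm_command --offset '[[0,0,0.002],[0,0,0.004],[0,0,0.005],[0,0,0.005],[0,0,0.005]]' --rot '[[0,0,0],[0,0,0],[0,0,0],[0,0,0],[0,0,0]]'

```text
time: 30.1
ee_pos: [494.3, -16.2, 134.6]
tool_rot: [-2.3, -2.14, 0.0]
wrist_force: [-0.4, 0.4, -1.1]
gripper_width: 47.3
grasp_force: 24.8
```

The foot is inside the bore (about 10 mm above the worktop) with no side force. Release and rise.

>>> arm_command --offset '[[0,0,0.001],[0,0,0.002],[0,0,0.002]]' --rot '[[0,0,0],[0,0,0],[0,0,0]]'

```text
time: 30.35
ee_pos: [494.5, -16.2, 132.7]
tool_rot: [2.3, 2.14, 0.0]
wrist_force: [0.2, 0.2, -1.7]
gripper_width: 47.6
grasp_force: 24.8
```

>>> arm_command --offset '[[0,0,0],[0,0,0],[0,0,0],[0,0,0],[0,0,0],[0,0,-0.01],[0,0,-0.04],[0,0,-0.075],[0,0,-0.11],[0,0,-0.14],[0,0,-0.15],[0,0,-0.15]]' --rot '[[0,0,0],[0,0,0],[0,0,0],[0,0,0],[0,0,0],[0,0,0],[0,0,0],[0,0,0],[0,0,0],[0,0,0],[0,0,0],[0,0,0]]' --jaw 0.085

```text
time: 31.35
ee_pos: [496.6, -16.4, 287.2]
tool_rot: [2.296, 2.136, 0.008]
wrist_force: [0.5, -0.1, -0.2]
gripper_width: 84.6
grasp_force: 0.0
```

>>> arm_command --offset '[[0.02,0,0],[0.05,0,0],[0.085,0,0],[0.12,0,0],[0.155,0,0],[0.19,0,0],[0.225,0,0],[0.26,0,0],[0.295,0,0],[0.33,0,0],[0.365,0,0],[0.4,0,0],[0.435,0,0],[0.46,0,0],[0.47,0,0],[0.47,0,0],[0.47,0,0]]' --rot '[[0,0,0],[0,0,0],[0,0,0],[0,0,0],[0,0,0],[0,0,0],[0,0,0],[0,0,0],[0,0,0],[0,0,0],[0,0,0],[0,0,0],[0,0,0],[0,0,0],[0,0,0],[0,0,0],[0,0,0]]'

```text
time: 32.77
ee_pos: [527.6, 451.6, 280.6]
tool_rot: [2.299, 2.14, -0.006]
wrist_force: [-0.0, -1.0, 1.2]
gripper_width: 84.6
grasp_force: 0.0
```

```bash
python3 - <<'E'
from rig import r
from h import *
o=r.get_obs(); print(o["time"],o["ee_pos"])
t=r.get_image("top"); h=cv2.cvtColor(t["image"],cv2.COLOR_BGR2HSV); s=r.get_image("side")
hs=cv2.cvtColor(s["image"],cv2.COLOR_BGR2HSV)
W=dict(mill=([493.5,-16.2],168,178),spice=([499.3,63.6],112,114),salt=([505,143.4],94,98),tin=([510.8,223.2],68,68))
def blobs(h,p,lo,hi,R_=22,mn=6):
    m=cv2.inRange(h,lo,hi); k=np.zeros_like(m); cv2.circle(k,tuple(int(x) for x in p),R_,255,-1); n,l,st,ce=cv2.connectedComponentsWithStats(m&k)
    return [(st[i].tolist(),ce[i].round(1).tolist()) for i in range(1,n) if st[i,4]>=mn]
for k,(xy,_,z) in W.items():
    p,q=proj(t,[*xy,z]),proj(s,[*xy,z]); print(k,"exp top",p.round(1),"side",q.round(1))
    lo,hi=((36,40,10),(95,255,255)) if k=="spice" else ((0,0,40),(180,60,255))
    for b in blobs(h,p,lo,hi): print("  top",b,cast(t,*b[1],z).round(0)[:2])
    for b in blobs(hs,q,lo,hi): print("  side",b)
E
```

```text
32.7667 [527.63875211 451.59179767 280.55400911]
mill exp top [316.4 255.9] side [361.9 198.3]
  top ([305, 233, 27, 7, 93], [317.9, 236.1]) [538. -19.]
  top ([315, 254, 4, 5, 18], [316.5, 256.2]) [493. -16.]
  side ([339, 176, 45, 45, 1473], [360.5, 197.7])
spice exp top [282.8 253.5] side [356.7 245.8]
  top ([275, 244, 19, 18, 137], [284.6, 252.4]) [502.  59.]
salt exp top [250.  250.6] side [352.5 276.7]
  top ([243, 228, 18, 4, 33], [251.7, 229.7]) [555. 141.]
  top ([227, 245, 3, 7, 13], [228.3, 248.2]) [509. 196.]
  top ([246, 244, 17, 15, 206], [253.9, 250.9]) [504. 134.]
  side ([330, 254, 44, 45, 952], [352.0, 273.3])
tin exp top [218.9 247.9] side [347.5 316.6]
  top ([215, 225, 15, 4, 22], [221.7, 226.5]) [564. 218.]
  top ([212, 240, 18, 15, 206], [220.4, 247.4]) [512. 220.]
  side ([338, 295, 23, 44, 732], [348.3, 316.5])
```

```bash
python3 -c "
from rig import r
print(r.close_job())"
```

```text
the job is handed in; nothing more can be done
None
```

I handed the job in at about 33 s; no verdict came back. By the last camera check, the mill, spice jar, salt shaker and tin stand one per well in order down from the tall end, each within about 10 mm of its well's middle, and the arm kept clear of the jam jar and mug.

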